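Press the last leg into the corner of a plant stand

TASK

A small plant stand lies upside down for repair, with three of its legs already glued in and one corner bare. Pick up the loose leg, stand it upright and square on the board in the bare corner, and press it sideways into that corner so that it bears firmly on both rails at once. Finish while still gripping the leg and pressing it against both rails, so the glue can grab; leave the tape, cup, teaspoon and everything else on the counter alone.

Things in the scene. Friction and masses are not known exactly. Their poses are not given: they have to be found in the camera images.
- loose_leg: the loose leg to fit, standing on the counter the same way up as it will be fitted; 32 x 32 mm square, 105 mm tall, pale wood, with a flat black rubber pad (3 mm) on its top end; 0.10 to 0.15 kg. Origin: centre of its lower end; z up along it, x and y square to its sides (a quarter turn makes no difference)
- stand: the upside-down plant stand, fixed firmly to the counter: a square dark brown board 224 x 224 mm, 15 mm thick, lying flat, with four upright rails standing on it. Origin: centre of the board's underside, at counter height; x and y run square to the rails, z up. The leg centres are at x = +-82 mm, y = +-82 mm on the board's top
- rail_far: rail on the stand's +x side, 12 mm thick, 220 mm long, 32 mm high (its top 47 mm above the counter); its inner face is at stand x = +98 mm. Origin: centre of its underside
- rail_near: the same on the stand's -x side, inner face at stand x = -98 mm
- rail_left: rail on the stand's +y side, 196 mm long, 12 mm thick, 32 mm high; inner face at stand y = +98 mm. Origin: centre of its underside
- rail_right: the same on the stand's -y side, inner face at stand y = -98 mm
- bare_corner: the bare corner: a pale unvarnished square of 32 x 32 mm on the board where the missing leg belongs; it may be any of the four corners. Origin: centre of the square on the board's top, 15 mm above the counter. A leg centred there just touches both rails of that corner. The wood is smooth (friction about 0.3 on wood), but a leg that bears hard on the board or drags along one rail can stop short of the other
- leg_a: a leg already glued into one of the other corners; 32 x 32 mm square, 105 mm tall, pale wood, with a flat black rubber pad (3 mm) on its top end; fixed. Origin: centre of its lower end
- leg_b: a leg already glued into one of the other corners; 32 x 32 mm square, 105 mm tall, pale wood, with a flat black rubber pad (3 mm) on its top end; fixed. Origin: centre of its lower end
- leg_c: a leg already glued into one of the other corners; 32 x 32 mm square, 105 mm tall, pale wood, with a flat black rubber pad (3 mm) on its top end; fixed. Origin: centre of its lower end
- tv_edge (a point): a fixed obstacle: the upper left corner of the big black television that stands on the counter, nearest face, 0.35 m above the counter. The panel reaches down to 14 mm above the counter and runs 660 mm from here to the right (-y), within 3 degrees of parallel to y, about 40 mm thick away from the robot. Other kitchenware stands along the counter's back edge, beyond x = 0.7 m
- tape: roll of beige tape lying flat, 100 mm across, 25 mm high; a bystander, origin at its underside
- cup: white espresso cup, red-brown inside, 62 mm across (92 mm with its handle), 51 mm high; a bystander, origin at its underside
- spoon: metal teaspoon lying along x, 137 x 28 mm, 13 mm high; a bystander, origin at its underside
Mind the look-alikes: they are no part of the job. Leave any turquoise look-alike of the loose_leg alone.

How it is judged:
On the way:
1. the loose leg is gripped and lifted clear of the counter (height (world z) of loose_leg above 0.03 m and contact force between the fingers and loose_leg above 1 N), for 0.1 s.
At the end, for the whole second after the job is handed in: The loose leg stands in the bare corner: within 5 mm of the pale square's centre, at most 5 mm above the board, upright within 0.06 rad, square to the rails within 0.07 rad, at rest, still gripped (over 2 N) and pressing on both rails of that corner with over 1.5 N each (horizontal distance between loose_leg and bare_corner below 0.005 m and z of loose_leg in the frame of bare_corner below 0.005 m and angle between loose_leg's own z axis and vertical below 0.06 rad and (angle between the x axis of loose_leg and the x axis of stand, either way round below 0.07 rad or angle between the y axis of loose_leg and the x axis of stand, either way round below 0.07 rad) and (contact force between loose_leg and rail_far above 1.5 N or contact force between loose_leg and rail_near above 1.5 N) and (contact force between loose_leg and rail_left above 1.5 N or contact force between loose_leg and rail_right above 1.5 N) and contact force between the fingers and loose_leg above 2 N and linear speed of loose_leg below 0.02 m/s); the arm keeps its last pose, push and grip.
It fails at once if a bystander (tape, cup or teaspoon) is pushed more than 30 mm (distance of any of tape, cup, spoon from where it was at the start of the episode above 0.03 m).
It also fails if it takes over 42 s, if anything falls off the work surface, if the arm or the gripper's body presses on something with over 40 N, if the wrist force passes 120 N, or if a joint passes its speed limit or range.

ROBOT

A 7-joint arm with a two-finger parallel gripper is mounted at the origin on a cart in front of the work surface, level with it; the furniture and walls round the work are solid. World frame = base frame: x ahead of the robot, y to its left, z up, the work surface at z = 0. Lengths are in m, angles in rad, forces in N, time in s.
With the tool pointing down it reaches from about 0.425 to 0.95 m from the base axis. Payload 4.7 kg.
Tool frame: the origin (TCP) lies on the centre line of the jaws, within the pads' length; the fingertips stand 14 mm ahead of it and the grasp point (between the pads) lies 5 mm behind it; z points along the fingers, y is the line along which they close (so a half turn about z gives the same grasp; the last joint's range is limited). The gripper opens to 87 mm and grips with 3 to 60 N. Pads are 19 mm wide; open, the fingers measure 117 mm over their backs; the gripper's body (75 mm by 190 mm) begins 51 mm behind the grasp point.
Start: joints at [1.135, 0.469, -0.049, 1.532, 0.024, 1.141, -0.082], TCP at [0.267, -0.62, 0.237] pointing down, gripper open.
Joint ranges: [-2.59, 2.59], [-0.33, 1.99], [-1.39, 1.29], [0.1, 2.45], [-1.04, 4.18], [0.21, 1.99], [-2.66, 2.66]. Speed limits (rad/s): [2.57, 2.57, 3.14, 3.14, 3.14, 3.14, 3.14].

INTERFACE

Orientations are given as a unit quaternion [w, x, y, z].
In Python, from rig import status, optics, ctrl gives the robot as it stands.
- The arm moves only by the tool arm_command, never from a script. Its argument "motion" is a list of rows, each a list of 6 numbers: the shift along the tool's x, y, z in cm, then the turn, a rotation vector about the tool's x, y, z in degrees. In form: [[dx, dy, dz, rx, ry, rz], ...]. A call has 1 to 5 rows; each row is the pose to reach, as a shift and turn from the pose commanded when the call began, along the tool's axes at that moment; what a row does not reach only later rows make up. A row lasts 1/10 s, in which the tool goes at most 50 mm and 8.59 degrees, less where a joint would pass 70% of its speed; a pose out of reach is approached as far as the arm can. A call with a gripper value outside its range is refused whole. "hand" is the gripper command: -1 is shut, 1 is fully open, values between are in proportion, set as the call begins (left out, the last holds). The fingers move at their own pace and stop on an object; "newtons" is the grip in N (left out, the last holds). Time passes only in rows, so rows that repeat a pose let the fingers close. It gives the time, the measured TCP pose, the force, the opening and the grip force at its end, in the units of the state.
- status.get_state(): the state, without advancing time (a new reading comes with each control period).
- optics.get_image(name): name is "scene" or "top"; returns a dict with "frame" (384x512x3 uint8, red, green, blue), "camera_matrix" (3x3 intrinsics, pixels), "pose" (4x4, takes a point from camera to world coordinates). Camera axes: x right, y down, z forward; pixel columns grow to the right and rows downward; lengths in m; the calibration is good to about 2 mm. A picture is of the moment at which its call begins. There is no depth.
- ctrl.sign_off(): hands the job in; it is judged then, once.
The state is a dict: "time_s": time; "q": joint angles; "joint_velocities": joint speeds; "effort": joint torques, N m; "tool_pos": TCP position; "eef_rot": TCP orientation; "wrist_force": force on the tool from outside, world axes, zero at the start; "moment": the same for the moment, N m; "width": opening from 0.0 (shut) to 1.0 (fully open); "finger_force": force on a finger pad.
Only numpy, scipy, OpenCV 4.12 (cv2) and the standard library are available. Lean on these libraries where they do the work, as an engineer would, in place of code of your own. Each camera call takes 0.05 s, during which the arm holds its last target. There are 200 camera calls.

## Working session

There is one attempt and no reset: what is moved stays moved. The work goes in short steps, Python scripts to look and compute and a tool call to move; the robot and the scene stay as the last step left them, time stands still between calls to the robot, and variables do not carry over. Pictures are saved under pics/ and viewed, at most 10 in all, crops included, and the job is handed in when it is done.

Besides the shell and the picture viewer there is one more tool, called after "Emit:" as name(argument=value, ...), one argument or row to a line, values as JSON. arm_command: Moves the arm, as the interface text tells. Its arguments: {"type":"object","properties":{"motion":{"type":"array","items":{"type":"array","items":{"type":"number"}}},"hand":{"type":"number"},"newtons":{"type":"number"}},"required":["motion"]}

```bash
mkdir -p pics; python3 - <<'E'
from rig import status, optics
import cv2,numpy as np
for n in("scene","top"):
    d=optics.get_image(n); cv2.imwrite(f"pics/{n}0.png",d["frame"][:,:,::-1]); print(n,d["camera_matrix"],np.round(d["pose"],4).tolist())
print(status.get_state())
E
```

```text
scene [[461.82083659   0.         259.48092179]
 [  0.         461.82083659 181.6886861 ]
 [  0.           0.           1.        ]] [[0.6311, -0.4296, 0.6459, -0.3654], [-0.7757, -0.3586, 0.5194, -0.7923], [0.0085, -0.8288, -0.5595, 0.9928], [0.0, 0.0, 0.0, 1.0]]
top [[351.62988386   0.         256.41183069]
 [  0.         351.62988386 188.06681773]
 [  0.           0.           1.        ]] [[-0.0201, -0.9853, 0.1699, 0.3001], [-0.9995, 0.0241, 0.0214, -0.0812], [-0.0252, -0.1693, -0.9852, 1.4467], [0.0, 0.0, 0.0, 1.0]]
{'time_s': 0.1, 'q': array([ 1.1350869 ,  0.46940767, -0.04859948,  1.53357082,  0.02413448,
        1.14100324, -0.08231056]), 'joint_velocities': array([ 0.00085226,  0.00138498, -0.00072557, -0.00394505, -0.00169979,
        0.00098262, -0.00110498]), 'effort': array([ 5.04606505e-04, -5.09170353e+01, -8.11201916e-02, -2.36828381e+01,
       -6.14848081e-02,  3.44909588e-02,  3.73333535e-05]), 'tool_pos': array([ 0.26688802, -0.61943632,  0.23557431]), 'eef_rot': array([-8.72133708e-04,  9.79380371e-01,  2.02022960e-01, -2.26755309e-04]), 'wrist_force': array([-0.23564684, -0.17085152, -0.6497966 ]), 'moment': array([ 0.00545155, -0.0229766 , -0.03004637]), 'finger_force': 0.0, 'width': 1.0020742831356306}
```

View pics/scene0.png

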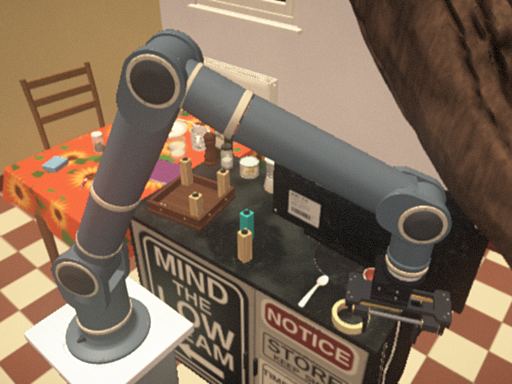

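View pics/top0.png

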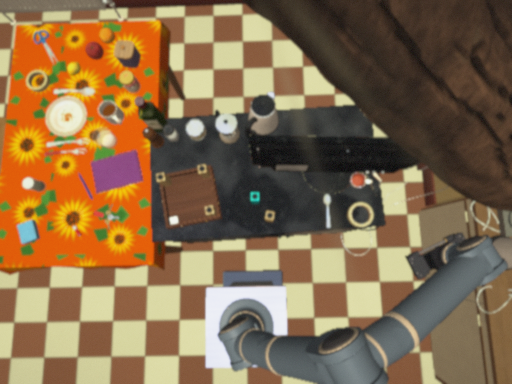

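Candidates for the loose leg are the pale one at scene (244,246) / top (269,215) and the turquoise look-alike at scene (247,220) / top (255,197). The three glued legs are at top (160,176), (202,168) and (209,210). The pale free-standing leg matches the description. The bare square is at top (174,220). I'll check this in a close crop.

```bash
python3 - <<'E'
import cv2,numpy as np
a=cv2.imread("pics/top0.png")[150:240,145:290]; b=cv2.imread("pics/scene0.png")[145:275,135:275]
a=cv2.resize(a,None,fx=5,fy=5,interpolation=cv2.INTER_CUBIC)[:, :725]
cv2.imwrite("pics/c1.png",a)
cv2.imwrite("pics/c2.png",cv2.resize(b,None,fx=4.5,fy=4.5,interpolation=cv2.INTER_CUBIC))
E
```

```text
(no output)
```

View pics/c1.png

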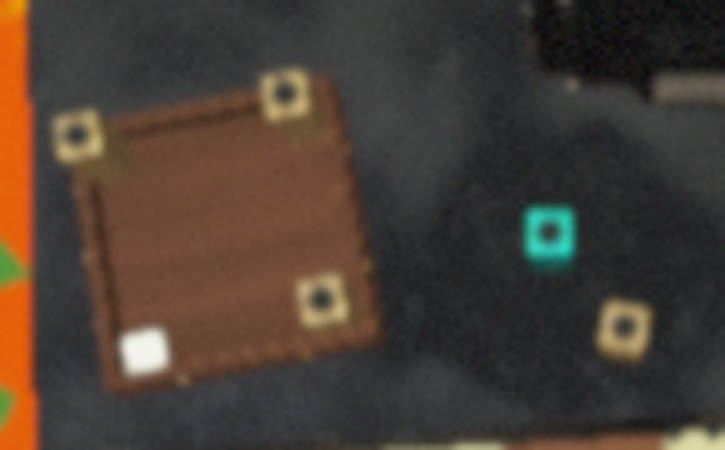

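View pics/c2.png

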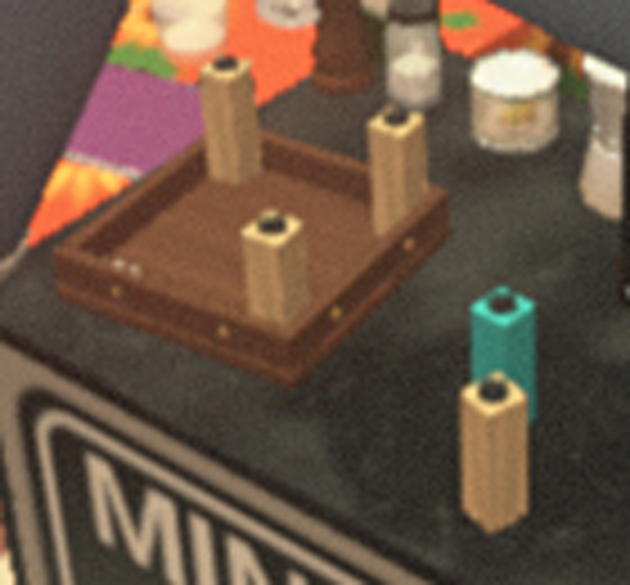

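The crops confirm it. The loose leg is pale with a black pad at top (270,215), and the turquoise look-alike is 8 cm away from it. The bare white square is at top (174,220), the stand's near-left corner, and the stand is turned about 11°. Next I'll measure by colour masks.

```bash
cat > h.py <<'E'
import cv2,numpy as np
from scipy.optimize import least_squares
from scipy.spatial.transform import Rotation as R
def ray(d,u,v,z):
    P=np.array(d["pose"]);r=P[:3,:3]@np.linalg.inv(d["camera_matrix"])@[u,v,1]
    return (P[:3,3]+r*(z-P[2,3])/r[2])
def proj(d,p):
    P=np.array(d["pose"]);c=P[:3,:3].T@(np.array(p)-P[:3,3]);k=d["camera_matrix"]@c;return k[:2]/k[2]
def blob(mask,u,v,r):
    m=np.zeros_like(mask);m[v-r:v+r+1,u-r:u+r+1]=mask[v-r:v+r+1,u-r:u+r+1]
    n,l,s,c=cv2.connectedComponentsWithStats(m);i=1+np.argmax(s[1:,4]);return c[i],s[i,4],(l==i)
E
python3 - <<'E'
from h import *
from rig import optics
d=optics.get_image("top");s=optics.get_image("scene")
up=lambda f:cv2.resize(f,None,fx=5,fy=5,interpolation=cv2.INTER_CUBIC)
def pads(d,pts,z,r=3):
    g=up(d["frame"]).astype(int).sum(2)
    out=[]
    for u,v in pts:
        w=g[5*(v-r):5*(v+r+1),5*(u-r):5*(u+r+1)]; m=(w<240).astype(np.uint8)
        n,l,st,c=cv2.connectedComponentsWithStats(m)
        k=[i for i in range(1,n)];cen=np.array([5*r+2]*2); i=min(k,key=lambda i:np.linalg.norm(c[i]-cen))
        px=(c[i]+[5*(u-r),5*(v-r)]+.5)/5-.5; out.append(px); print(np.round(px,2),st[i,4],np.round(ray(d,*px,z),4))
    return out
print("top");T=pads(d,[(160,177),(202,168),(209,210)],.12,2);L=pads(d,[(270,215)],.105,2)
print("scene")
f=lambda x,y:(round(135+x/4.5),round(145+y/4.5))
S=pads(s,[f(225,64),f(397,117),f(273,223)],.12,2);LS=pads(s,[f(492,390)],.105,2)
f=up(d["frame"]);w=(f.min(2)>200).astype(np.uint8)
c,a,m=blob(w,872,1103,20);px=(c+.5)/5-.5;bc=ray(d,*px,.015);print("bare",px,a,bc)
print(cv2.minAreaRect(np.argwhere(m)[:,::-1].astype(np.float32)))
W=[ray(d,*p,.12)[:2] for p in T]; loc=np.array([[82,82],[82,-82],[-82,-82],[-82,82]])/1e3
W.append(bc[:2]);W=np.array(W)
fit=lambda x:(loc@np.array([[np.cos(x[2]),np.sin(x[2])],[-np.sin(x[2]),np.cos(x[2])]])+x[:2]-W).ravel()
r=least_squares(fit,[.6,.2,0]);print("stand",r.x,np.degrees(r.x[2]),np.round(r.fun*1e3,1))
hsv=cv2.cvtColor(f,cv2.COLOR_RGB2HSV);m=((f[...,0]>150)&(f[...,0]>f[...,2]+20)).astype(np.uint8)
c,a,mm=blob(m,1352,1079,25);print("loose rect",(c+.5)/5-.5,a,cv2.minAreaRect(np.argwhere(mm)[:,::-1].astype(np.float32)))
hs=((f[...,1]>150)&(f[...,0]<100)).astype(np.uint8);c,a,_=blob(hs,1275,985,25);print("turq",ray(d,*((c+.5)/5-.5),.1))
E
```

```text
top
[159.82 176.54] 162 [0.5834 0.3213 0.12  ]
[201.48 168.19] 170 [0.6124 0.1593 0.12  ]
[208.81 209.5 ] 162 [0.4506 0.1303 0.12  ]
[269.45 214.91] 159 [ 0.4262 -0.0998  0.105 ]
scene
[184.71 158.65] 130 [0.584  0.3212 0.12  ]
[222.95 170.6 ] 205 [0.6141 0.1597 0.12  ]
[195.51 194.77] 212 [0.4508 0.129  0.12  ]
[244.01 231.5 ] 421 [ 0.4256 -0.0994  0.105 ]
bare [173.5288444  219.75868972] 1099 [0.42362092 0.29183936 0.015     ]
((869.4423217773438, 1100.71142578125), (33.33974075317383, 36.6737174987793), 78.69007110595703)
stand [0.51748733 0.22569148 0.1756772 ] 10.065562386806896 [ 0.5 -0.6  0.2 -0.   0.5  0.3 -1.2  0.3]
loose rect [269.29930676 215.39878683] 1154 ((1349.0963134765625, 1077.98681640625), (42.816368103027344, 43.4306640625), 10.619654655456543)
turq [ 0.49993816 -0.04375206  0.1       ]
```

The two views agree to about 2 mm. The loose leg is at (0.426,-0.100) with yaw about -12°. The bare corner is at (0.4225,0.292) with the stand's yaw at 10°. I'll write a helper that gives the move towards a target, then go above the leg.

```bash
cat > go.py <<'E'
import sys,numpy as np
from scipy.spatial.transform import Rotation as R
from rig import status
# args x y z, heading of tool y (deg)
x,y,z,h=map(float,sys.argv[1:5]); s=status.get_state()
w,a,b,c=s["eef_rot"];C=R.from_quat([a,b,c,w]);h=np.radians(h)
Y=np.array([np.cos(h),np.sin(h),0]);Z=np.array([0,0,-1.])
T=R.from_matrix(np.c_[np.cross(Y,Z),Y,Z])
print(np.round(C.inv().apply(np.array([x,y,z])-s["tool_pos"])*100,2),np.round(np.degrees((C.inv()*T).as_rotvec()),2),"t",s["time_s"],"F",np.round(s["wrist_force"],1),"w",s["width"],s["finger_force"])
E
python3 go.py .426 -.0996 .22 -11.8
```

```text
[ 35.18 -41.46   1.64] [-6.000e-02 -3.000e-02 -5.489e+01] t 0.2 F [0.1 0.8 0. ] w 0.9980530833144262 0.0
```

Emit:
arm_command(
  motion=[
    [3.2, -3.8, 0.1, 0, 0, -5],
    [6.4, -7.5, 0.3, 0, 0, -10],
    [9.6, -11.3, 0.4, 0, 0, -15],
    [12.8, -15, 0.6, 0, 0, -20],
    [16, -18.8, 0.7, 0, 0, -25],
  ],
  hand=1,
)

```text
time_s: 0.7
tool_pos: [0.3399, -0.3819, 0.2294]
eef_rot: [0.0, 0.912, 0.411, -0.0]
wrist_force: [1.1, 0.7, 0.1]
width: 1.0
finger_force: 0.0
```

```bash
python3 go.py .426 -.0996 .22 -11.8
```

```text
[ 26.85 -12.26   0.94] [ 0.00e+00  1.00e-02 -2.97e+01] t 0.7 F [1.1 0.7 0.1] w 1.000452362112198 0.0
```

Emit:
arm_command(
  motion=[
    [4.5, -2, 0.2, 0, 0, -6],
    [9, -4, 0.4, 0, 0, -12],
    [13.5, -6, 0.6, 0, 0, -18],
    [18, -8.2, 0.8, 0, 0, -24],
    [22.5, -10.2, 0.9, 0, 0, -29.7],
  ],
)

```text
time_s: 1.2
tool_pos: [0.4131, -0.1462, 0.2206]
eef_rot: [0.0, 0.776, 0.631, -0.0]
wrist_force: [1.7, -0.6, -0.6]
width: 1.001
finger_force: 0.0
```

```bash
python3 go.py .426 -.0996 .22 -11.8
```

```text
[4.82 0.31 0.06] [0.02 0.03 0.03] t 1.2 F [ 1.7 -0.6 -0.6] w 1.0014037761625754 0.0
```

Emit:
arm_command(
  motion=[
    [2.5, 0.15, 0, 0, 0, 0],
    [4.8, 0.3, 0, 0, 0, 0],
    [4.8, 0.3, 0, 0, 0, 0],
  ],
)

```text
time_s: 1.5
tool_pos: [0.4268, -0.0985, 0.2208]
eef_rot: [-0.0, 0.775, 0.632, 0.001]
wrist_force: [-0.4, -1.4, 0.2]
width: 1.0
finger_force: 0.0
```

```bash
python3 go.py .426 -.0996 .062 -11.8; python3 - <<'E'
from rig import optics
import cv2
a=optics.get_image("scene")["frame"][160:290,160:330,::-1];cv2.imwrite("pics/s1.png",cv2.resize(a,None,fx=4,fy=4,interpolation=cv2.INTER_CUBIC))
E
```

```text
[-0.13 -0.07 15.88] [ 0.04 -0.05  0.16] t 1.5 F [-0.4 -1.4  0.2] w 1.0000473446540927 0.0
```

View pics/s1.png

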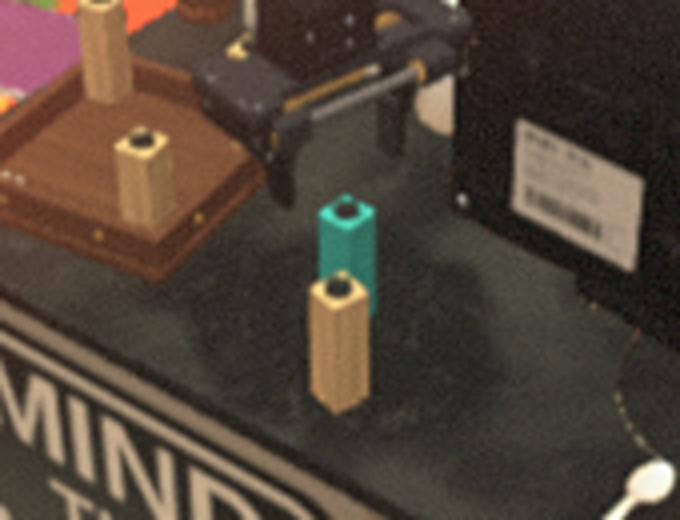

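The jaws, with fingertips at crop (283,195) and (395,145), sit directly above the loose leg at (339,285). The turquoise one is clear of their path, so I'll descend.

Emit:
arm_command(
  motion=[
    [-0.1, -0.1, 4, 0, 0, 0],
    [-0.1, -0.1, 8, 0, 0, 0],
    [-0.1, -0.1, 12, 0, 0, 0],
    [-0.1, -0.1, 15.8, 0, 0, 0],
    [-0.1, -0.1, 15.8, 0, 0, 0],
  ],
)

```text
time_s: 2.05
tool_pos: [0.4208, -0.1034, 0.0587]
eef_rot: [-0.004, 0.778, 0.629, -0.003]
wrist_force: [0.0, 0.0, 0.2]
width: 0.998
finger_force: 0.0
```

Emit:
arm_command(
  motion=[
    [0, 0, 0, 0, 0, 0],
    [0, 0, 0, 0, 0, 0],
    [0, 0, 0, 0, 0, 0],
    [0, 0, 0, 0, 0, 0],
    [0, 0, 0, 0, 0, 0],
  ],
  hand=-1,
  newtons=40,
)

```text
time_s: 2.55
tool_pos: [0.4254, -0.1028, 0.0635]
eef_rot: [0.001, 0.777, 0.629, 0.0]
wrist_force: [0.3, 0.1, 0.5]
width: 0.629
finger_force: 0.0
```

```bash
python3 go.py .426 -.0996 .062 -11.8
```

```text
[ 0.32 -0.01  0.15] [ 0.12  0.02 -0.2 ] t 2.55 F [0.3 0.1 0.5] w 0.6287108248285466 0.0
```

Emit:
arm_command(
  motion=[
    [0.2, 0, 0.1, 0, 0, 0],
    [0.2, 0, 0.1, 0, 0, 0],
    [0.2, 0, 0.1, 0, 0, 0],
    [0.2, 0, 0.1, 0, 0, 0],
    [0.2, 0, 0.1, 0, 0, 0],
  ],
)

```text
time_s: 3.05
tool_pos: [0.4252, -0.1005, 0.0615]
eef_rot: [-0.0, 0.777, 0.629, -0.0]
wrist_force: [-1.0, 0.3, 0.4]
width: 0.369
finger_force: 40.0
```

Emit:
arm_command(
  motion=[
    [0, 0, 0, 0, 0, 0],
    [0, 0, 0, 0, 0, 0],
    [0, 0, 0, 0, 0, 0],
  ],
)

```text
time_s: 3.35
tool_pos: [0.4252, -0.1005, 0.0615]
eef_rot: [-0.0, 0.777, 0.629, -0.0]
wrist_force: [-0.2, 1.1, -0.5]
width: 0.367
finger_force: 40.0
```

Gripped at 32 mm with 40 N. Now I'll lift it and carry it to a point about 6 mm inside the corner.

Emit:
arm_command(
  motion=[
    [0, 0, -4, 0, 0, 0],
    [0, 0, -8, 0, 0, 0],
    [0, 0, -12, 0, 0, 0],
    [0, 0, -16, 0, 0, 0],
    [0, 0, -16, 0, 0, 0],
  ],
)

```text
time_s: 3.85
tool_pos: [0.4287, -0.1011, 0.2265]
eef_rot: [0.005, 0.777, 0.629, 0.003]
wrist_force: [0.6, 0.3, -1.0]
width: 0.365
finger_force: 40.0
```

```bash
python3 go.py .4295 .287 .22 10.07
```

```text
[37.98 -8.02  0.5 ] [  0.63   0.2  -22.09] t 3.85 F [ 0.6  0.3 -1. ] w 0.3651622200578922 39.99757060781121
```

Emit:
arm_command(
  motion=[
    [3.8, -0.8, 0, 0, 0, -2.2],
    [7.6, -1.6, 0, 0, 0, -4.4],
    [11.4, -2.4, 0, 0, 0, -6.6],
    [15.2, -3.2, 0, 0, 0, -8.8],
    [19, -4, 0, 0, 0, -11],
  ],
)

```text
time_s: 4.35
tool_pos: [0.4249, 0.0946, 0.2207]
eef_rot: [-0.0, 0.713, 0.701, -0.0]
wrist_force: [0.9, 0.1, -1.0]
width: 0.366
finger_force: 40.0
```

```bash
python3 go.py .4295 .287 .22 10.07
```

```text
[19.24  0.14  0.06] [ -0.05   0.03 -11.  ] t 4.35 F [ 0.9  0.1 -1. ] w 0.36606418014152514 39.99554463196546
```

Emit:
arm_command(
  motion=[
    [4.5, 0, 0, 0, 0, -2.7],
    [9, 0, 0, 0, 0, -5.4],
    [13.5, 0.1, 0, 0, 0, -8.1],
    [17.5, 0.1, 0, 0, 0, -11],
    [19, 0.1, 0, 0, 0, -11],
  ],
)

```text
time_s: 4.85
tool_pos: [0.4286, 0.2878, 0.2208]
eef_rot: [-0.001, 0.64, 0.768, 0.001]
wrist_force: [0.0, -0.4, -0.9]
width: 0.37
finger_force: 40.0
```

Emit:
arm_command(
  motion=[
    [0, 0, 0, 0, 0, 0],
    [0, 0, 0, 0, 0, 0],
  ],
)

```text
time_s: 5.05
tool_pos: [0.4296, 0.2827, 0.2204]
eef_rot: [-0.0, 0.643, 0.766, -0.001]
wrist_force: [0.6, -0.4, -1.9]
width: 0.366
finger_force: 40.0
```

```bash
python3 go.py .4295 .287 .095 10.07
```

```text
[ 0.44  0.09 12.54] [-0.11  0.08 -0.05] t 5.05 F [ 0.6 -0.4 -1.9] w 0.3664644942666132 39.99735787510872
```

Emit:
arm_command(
  motion=[
    [0.2, 0, 3, 0, 0, 0],
    [0.2, 0, 6, 0, 0, 0],
    [0.2, 0, 9, 0, 0, 0],
    [0.2, 0, 11, 0, 0, 0],
    [0.2, 0, 12, 0, 0, 0],
  ],
)

```text
time_s: 5.55
tool_pos: [0.4291, 0.2826, 0.0994]
eef_rot: [0.0, 0.644, 0.765, -0.002]
wrist_force: [-0.5, -0.0, -1.3]
width: 0.369
finger_force: 40.0
```

Emit:
arm_command(
  motion=[
    [0, 0, 0, 0, 0, 0],
    [0, 0, 0, 0, 0, 0],
    [0, 0, 0, 0, 0, 0],
  ],
)

```text
time_s: 5.85
tool_pos: [0.4304, 0.2858, 0.1028]
eef_rot: [0.001, 0.643, 0.766, 0.001]
wrist_force: [-0.2, -0.6, -0.6]
width: 0.366
finger_force: 40.0
```

```bash
python3 go.py .4295 .287 .0765 10.07; python3 - <<'E'
from rig import optics
import cv2
a=optics.get_image("scene")["frame"][130:240,120:260,::-1];b=optics.get_image("top")["frame"][150:240,140:240,::-1]
cv2.imwrite("pics/s2.png",cv2.resize(a,None,fx=5,fy=5,interpolation=cv2.INTER_CUBIC));cv2.imwrite("pics/t2.png",cv2.resize(b,None,fx=6,fy=6,interpolation=cv2.INTER_CUBIC))
E
```

```text
[ 0.13 -0.08  2.63] [ 0.14 -0.04 -0.1 ] t 5.85 F [-0.2 -0.6 -0.6] w 0.3661679148468504 39.99770547263324
```

View pics/s2.png

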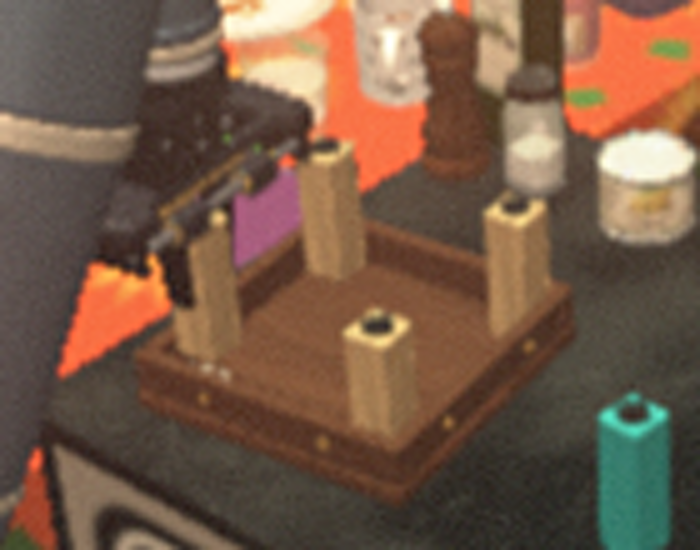

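The leg is upright at crop (208,290), inside both rails and above the pale square, with slivers of white visible at (215,372). Next I'll lower it to just above the board.

Emit:
arm_command(
  motion=[
    [0, 0, 0.8, 0, 0, 0],
    [0, 0, 1.5, 0, 0, 0],
    [0, 0, 2, 0, 0, 0],
    [0, 0, 2.4, 0, 0, 0],
    [0, 0, 2.5, 0, 0, 0],
  ],
)

```text
time_s: 6.45
tool_pos: [0.4295, 0.2856, 0.0765]
eef_rot: [0.0, 0.643, 0.766, -0.0]
wrist_force: [-1.8, -1.3, 8.3]
width: 0.361
finger_force: 40.0
```

Emit:
arm_command(
  motion=[
    [0, 0, 0, 0, 0, 0],
    [0, 0, 0, 0, 0, 0],
    [0, 0, 0, 0, 0, 0],
  ],
)

```text
time_s: 6.75
tool_pos: [0.4296, 0.2856, 0.0765]
eef_rot: [-0.0, 0.643, 0.766, 0.0]
wrist_force: [-0.0, 0.2, -0.0]
width: 0.366
finger_force: 40.0
```

```bash
python3 go.py .4225 .292 .0775 10.07
```

```text
[ 0.75 -0.58 -0.1 ] [ 0.01 -0.01 -0.06] t 6.75 F [-0.   0.2 -0. ] w 0.3660361119747541 39.99908196274191
```

Emit:
arm_command(
  motion=[
    [0, 0, -0.1, 0, 0, 0],
    [0.2, -0.2, -0.1, 0, 0, 0],
    [0.4, -0.4, -0.1, 0, 0, 0],
    [0.6, -0.5, -0.1, 0, 0, 0],
    [0.6, -0.5, -0.1, 0, 0, 0],
  ],
)

```text
time_s: 7.25
tool_pos: [0.4232, 0.291, 0.0776]
eef_rot: [-0.0, 0.642, 0.766, 0.0]
wrist_force: [-0.4, 0.3, -1.5]
width: 0.363
finger_force: 40.0
```

Emit:
arm_command(
  motion=[
    [0, 0, 0, 0, 0, 0],
    [0, 0, 0, 0, 0, 0],
    [0, 0, 0, 0, 0, 0],
  ],
)

```text
time_s: 7.55
tool_pos: [0.4238, 0.2904, 0.0775]
eef_rot: [0.0, 0.643, 0.766, 0.0]
wrist_force: [0.7, -0.4, -0.9]
width: 0.368
finger_force: 40.0
```

```bash
python3 go.py .4225 .292 .0775 10.07
```

```text
[ 0.17 -0.1   0.  ] [ 0.01  0.01 -0.08] t 7.55 F [ 0.7 -0.4 -0.9] w 0.36793719221903864 39.99923173338175
```

No contact yet, and the leg is hanging about 1 mm off the board. I'll press in small steps.

Emit:
arm_command(
  motion=[
    [0.1, -0.1, 0, 0, 0, 0],
    [0.2, -0.2, 0, 0, 0, 0],
    [0.2, -0.2, 0, 0, 0, 0],
    [0.2, -0.2, 0, 0, 0, 0],
  ],
)

```text
time_s: 7.95
tool_pos: [0.4212, 0.2916, 0.0774]
eef_rot: [0.0, 0.643, 0.766, -0.001]
wrist_force: [0.4, -1.8, -0.5]
width: 0.369
finger_force: 40.0
```

```bash
python3 go.py .4225 .292 .0775 10.07
```

```text
[ 0.01  0.13 -0.01] [-0.03  0.06 -0.07] t 7.95 F [ 0.4 -1.8 -0.5] w 0.3686525361923101 39.99930223915726
```

Emit:
arm_command(
  motion=[
    [0.05, -0.1, 0, 0, 0, 0],
    [0.1, -0.2, 0, 0, 0, 0],
    [0.1, -0.2, 0, 0, 0, 0],
    [0.1, -0.2, 0, 0, 0, 0],
  ],
)

```text
time_s: 8.35
tool_pos: [0.4195, 0.2915, 0.0773]
eef_rot: [0.001, 0.643, 0.766, -0.001]
wrist_force: [1.5, -5.0, -0.3]
width: 0.363
finger_force: 40.0
```

```bash
python3 go.py .4225 .292 .0775 10.07
```

```text
[ 0.    0.31 -0.02] [-0.02  0.14 -0.1 ] t 8.35 F [ 1.5 -5.  -0.3] w 0.3627988748082816 39.999457388184965
```

Emit:
arm_command(
  motion=[
    [0, -0.1, 0, 0, 0, 0],
    [0, -0.2, 0, 0, 0, 0],
    [0, -0.2, 0, 0, 0, 0],
    [0, -0.2, 0, 0, 0, 0],
  ],
)

```text
time_s: 8.75
tool_pos: [0.4186, 0.2913, 0.0774]
eef_rot: [0.001, 0.643, 0.766, 0.0]
wrist_force: [5.2, -4.1, -2.7]
width: 0.362
finger_force: 40.0
```

```bash
python3 go.py .4225 .292 .0775 10.07;  python3 - <<'E'
from rig import optics
import cv2
a=optics.get_image("scene")["frame"][155:225,130:220,::-1];cv2.imwrite("pics/s3.png",cv2.resize(a,None,fx=8,fy=8,interpolation=cv2.INTER_CUBIC))
E
```

```text
[ 0.    0.4  -0.01] [ 0.09  0.1  -0.09] t 8.75 F [ 5.2 -4.1 -2.7] w 0.3622343210079534 40.00169386155903
```

View pics/s3.png

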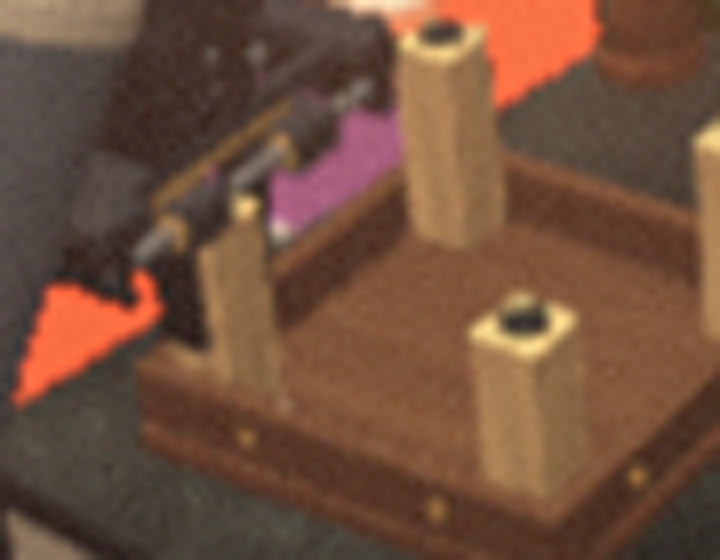

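Force readings now show contact on both rails, about 4.4 N near and 5 N left. The leg's right edge at crop (265,230)→(285,400) looks slightly slanted, so I'll measure the lean against the projected vertical.

```bash
python3 - <<'E'
from h import *
from rig import optics
fs=[optics.get_image("scene") for _ in range(4)];d=fs[0]
f=np.mean([x["frame"].astype(float) for x in fs],0)
up=cv2.resize(f.astype(np.float32),None,fx=8,fy=8,interpolation=cv2.INTER_CUBIC)
b=up[...,1]  # green: wood pale high
ct,st=np.cos(.1757),np.sin(.1757);O=np.array([.5175,.2257])
def W(x,y,z):return [O[0]+ct*x-st*y,O[1]+st*x+ct*y,z]
def edges(cx,cy,name,zs):
    # vertical edges: silhouette corners
    for sx,sy,side in((.016,-.016,'r') ,(-.016,-.016,'mid'),(-.016,.016,'l'),(.016,.016,'b')):
        pts=[]
        for z in zs:
            u,v=proj(d,W(cx+sx,cy+sy,z)); r=int(round((v+.5)*8-.5)); c=int(round((u+.5)*8-.5))
            w=b[r-3:r+4,c-40:c+41].mean(0);g=np.gradient(cv2.GaussianBlur(w[None],(0,0),4)[0])
            k=np.argmin(g) if sx>0 else np.argmax(g); pts.append((k-40)/8)
        p=np.polyfit(zs,pts,1)
        print(name,side,"offset px",np.round(pts,1),"slope px/m",round(p[0],1))
edges(-.082,.082,"loose",np.linspace(.055,.09,6))
edges(.082,.082,"A",np.linspace(.055,.1,6));edges(-.082,-.082,"C",np.linspace(.055,.1,6))
p=[proj(d,W(-.082,.082,z)) for z in(.06,.1)];print("vertical px per m",(p[1]-p[0])/.04)
E
```

```text
loose r offset px [-0.5 -0.4 -0.2 -0.2 -1.  -0.8] slope px/m -12.8
loose mid offset px [-2.1 -2.4 -2.1 -2.4 -2.2 -2.4] slope px/m -4.6
loose l offset px [4.1 4.2 4.2 4.2 4.1 4.1] slope px/m -1.5
loose b offset px [ 0.4  0.2  0.   0.1 -3.5 -2.8] slope px/m -109.2
A r offset px [-0.2 -0.5 -0.4  0.9  3.9 -4.1] slope px/m -15.9
A mid offset px [-1.9  3.2 -2.5 -2.6 -2.4 -2.6] slope px/m -65.9
A l offset px [-0.1 -0.1 -0.4 -0.4 -0.1 -0.2] slope px/m -2.0
A b offset px [ 1.   1.4  0.9  0.8  1.8 -2.4] slope px/m -50.4
C r offset px [-0.1 -0.4 -0.6 -0.2  0.  -4.2] slope px/m -60.7
C mid offset px [-2.2 -2.5 -2.2 -2.4 -2.6 -2.9] slope px/m -11.5
C l offset px [-0.1 -0.1  0.   0.   0.  -0.1] slope px/m 1.2
C b offset px [ 1.5  1.   1.1  1.4  3.4 -2.6] slope px/m -42.1
vertical px per m [ -33.79033761 -238.82484201]
```

```bash
python3 - <<'E'
from h import *
from rig import optics
fs=[optics.get_image("scene") for _ in range(6)];d=fs[0]
f=np.mean([x["frame"].astype(float) for x in fs],0).astype(np.float32)
s2=cv2.imread("pics/s2.png")[...,::-1]
ct,st=np.cos(.1757),np.sin(.1757);O=np.array([.5175,.2257])
def W(x,y,z):return [O[0]+ct*x-st*y,O[1]+st*x+ct*y,z]
np.set_printoptions(linewidth=150)
def run(cx,cy,zs,name):
    o=[]
    for z in zs:
        u,v=proj(d,W(cx+.016,cy-.016,z)); t=np.arange(-2.5,2.6,.1,dtype=np.float32)
        s=cv2.remap(f,(u+t)[None].astype(np.float32),np.full((1,len(t)),v,np.float32),cv2.INTER_CUBIC)[0]
        g=np.gradient(cv2.GaussianBlur(s.T.copy(),(0,0),3),axis=1)[1]; o.append(t[np.argmin(g)])
    print(name,np.round(o,1),"px/m",np.round(np.polyfit(zs,o,1)[0],1))
zs=np.linspace(.045,.112,15)
run(-.082,.082,zs,"loose");run(.082,.082,zs,"A");run(-.082,-.082,zs,"C");run(.082,-.082,zs,"B")
E
```

```text
loose [-0.1 -0.6 -0.5 -0.4 -0.4 -0.3 -0.1 -0.7 -1.  -0.9 -0.7 -0.6 -0.8 -1.4 -1.3] px/m -13.8
A [-0.  -0.1 -0.  -0.6 -0.4 -0.5 -0.1  0.8  1.  -2.1 -2.  -1.7 -2.1 -2.1 -1.8] px/m -34.6
C [-0.1  0.1  0.1  0.1 -0.3 -0.3 -0.6 -0.5 -0.2 -0.  -0.   0.1  0.1 -2.  -1.4] px/m -14.8
B [ 0.2  0.1  0.1  0.1 -0.1 -0.1  0.1  0.2  0.2 -0.1 -0.2 -0.2 -0.2 -2.  -1. ] px/m -17.8
```

The lean in that view is about 0.03 rad, towards the rails. That's within tolerance, but I'll tilt the tool back slightly for margin.

Emit:
arm_command(
  motion=[
    [0, 0, 0, 0.3, 0.7, 0],
    [0, 0, 0, 0.5, 1.5, 0],
    [0, 0, 0, 0.5, 1.5, 0],
    [0, 0, 0, 0.5, 1.5, 0],
    [0, 0, 0, 0.5, 1.5, 0],
  ],
)

```text
time_s: 9.8
tool_pos: [0.4192, 0.2901, 0.0773]
eef_rot: [-0.011, 0.643, 0.766, 0.005]
wrist_force: [5.4, -6.8, -1.9]
width: 0.363
finger_force: 40.0
```

```bash
python3 - <<'E'
from h import *
from rig import optics,status
fs=[optics.get_image("scene") for _ in range(8)];d=fs[0]
f=np.mean([x["frame"].astype(float) for x in fs],0).astype(np.float32)
ct,st=np.cos(.1757),np.sin(.1757);O=np.array([.5175,.2257])
o=[];zs=np.linspace(.045,.104,15)
for z in zs:
    x,y=-.066,.066
    u,v=proj(d,[O[0]+ct*x-st*y,O[1]+st*x+ct*y,z]); t=np.arange(-2.5,2.6,.1,dtype=np.float32)
    s=cv2.remap(f,(u+t)[None].astype(np.float32),np.full((1,len(t)),v,np.float32),cv2.INTER_CUBIC)[0]
    g=np.gradient(cv2.GaussianBlur(s.T.copy(),(0,0),3),axis=1)[1]; o.append(t[np.argmin(g)])
print(np.round(o,1),np.polyfit(zs,o,1)[0])
F=np.array([status.get_state()["wrist_force"]]+[(optics.get_image("top"),status.get_state()["wrist_force"])[1] for _ in range(8)])
print("stand frame F",np.round(np.c_[F[:,0]*ct+F[:,1]*st,-F[:,0]*st+F[:,1]*ct,F[:,2]],1).tolist())
E
python3 go.py .4225 .292 .0775 10.07
```

```text
[ 0.1 -0.  -0.3 -0.2 -0.  -0.2 -0.2 -0.1 -0.   0.1 -0.  -0.  -0.4 -0.6
 -0.5] -5.677960686764473
stand frame F [[3.5, -6.6, -2.0], [3.6, -6.7, -1.5], [3.4, -7.0, -2.4], [3.6, -6.5, -1.5], [4.5, -7.2, -2.4], [4.9, -6.9, -2.5], [3.9, -6.3, -1.5], [4.4, -6.9, -2.5], [5.0, -7.1, -1.8]]
[ 0.13  0.36 -0.02] [-0.4  -1.28 -0.14] t 10.6 F [ 6.1 -6.2 -1.8] w 0.36185961203673606 40.00044561456889
```

The edge is now vertical within noise, and the forces are steady at about 4 N on the near rail and 7 N on the left rail. The grip holds at 40 N and the leg is about 1 mm off the board, so I'm handing it in.

```bash
python3 -c "
from rig import ctrl;print(ctrl.sign_off())"
```

```text
the job is handed in; nothing more can be done
None
```

I handed the job in with the loose leg upright in the bare near-left corner, gripped at 40 N and pressing about 4 N on the near rail and 7 N on the left rail; the sign-off call did not return a verdict.

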